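# Check the spring of a lamp's tilt mount

### The job

Check the spring of the lamp's tilt mount: with a fingertip, push the swing clip well aside (away from the lamp) so that the round button on the plate's corner lies free, and leave it there. Then press the button down slowly until the tip of the pointer at the other end has risen level with the nose of the rider on the scale, but not past the nose; keep it there for about a second and then let the plate spring all the way back. Only push and press: do not move the pointer or the rider by hand, and lift or disturb nothing that stands around.

Things in the scene. Friction and masses are not known exactly. Their poses are not given: they have to be found in the camera images.
- mount: Fixed tilt mount on the bench: dark steel base plate 160 x 285 x 12 mm carrying a diamond-shaped grey plate with a small lamp barrel on it. Origin on the bench under the plate's centre; z up; y points from the plate's centre to the button corner, -y to the pointer and scale. The base spans x -80..80, y -190..95 mm. The lamp barrel (dia 32, 60 long, along x) is centred at y -18 mm with its top 95 mm above the bench; the scale post's top is at 116 mm.
- plate (a joint): Tilt of the spring-backed plate in rad about a hinge line along the mount's x axis, 50 mm above the bench through the plate's centre: 0 = at rest (level), grows as the button is pressed, stop at 0.36. Holding the button down takes about 3 N at the start of its travel, about 9 N at 0.2 rad; it springs back by itself. The button moves down about 62 mm and the pointer tip up about 150 mm per rad.
- button_top (a point): Centre of the top of the round steel button (24 mm dia, 6 mm high) on the plate's free corner: 62 mm from the hinge line, 60 mm above the bench at rest.
- pointer_tip (a point): Tip of the flat steel pointer (12 mm wide, 8 mm at the tip) that sticks out of the plate's opposite corner, 150 mm from the hinge line, 50 mm above the bench at rest.
- rider_nose (a point): End of the nose (10 mm wide, 10 mm high; this point half-way up) of the black rider clamped on the upright graduated scale post; the nose points at the pointer tip's path across a gap of 6 mm. It stands 18 to 38 mm above the pointer's rest level: this is the mark to reach.
- rider (a joint): Height of the rider's nose above the pointer's rest level, m. It is set beforehand and stays.
- clip (a joint): Angle in rad of the swing clip, a steel strap 14 mm wide and 5 mm thick that turns about an upright pivot: 0 = strap lies along the mount's x axis straight over the button, 8 mm above it; grows as its free end swings to the mount's +y (clockwise seen from above), stop at 1.5. Starts between -0.12 and 0.2. The button is free above about 0.7. Stays where it is left; about 1 N at the tab moves it.
- clip_pivot (a point): Pivot of the clip at the underside of the strap, 68 mm above the bench, 70 mm in x and 66 mm in y from the mount's origin; a black cap on it reaches 85 mm.
- clip_tab (a point): Centre of the clip's upright tab, 74 mm from the pivot: 22 mm along the strap, 4 mm thick, reaching from 73 mm (top of the strap) to 100 mm above the bench. To open, push its face that looks towards the lamp.
- oil_bottle: Loose bystander: clear bottle, dia 44, 110 mm high. Origin at the underside.
- screw_jar: Loose bystander: glass jar, dia 60, 70 mm high. Origin at the underside.
- bearing: Loose bystander: steel ring, dia 52, 16 mm high. Origin at the underside.
- screwdriver: Loose bystander: black-handled screwdriver lying on the bench. Origin at the underside, x along its length.
- spool: Loose bystander: aluminium spool, dia 40, 32 mm high. Origin at the underside.
- spacer: Loose bystander: brass pin, dia 18, 22 mm high, standing on the mount's base plate beside the pointer. Origin at the underside.

How it is judged:
On the way, in this order (a step that is already met when the one before it is completed fails the run):
1. the clip is swung aside, clear of the button (more than 0.7 rad) (value of joint clip above 0.7 rad), for 0.1 s.
2. the pointer tip is level with the rider's nose (within 5 mm of its middle) for 0.5 s (z of pointer_tip in the frame of rider_nose between -0.005 and 0.005 m and value of joint clip above 0.7 rad), for 0.5 s.
3. the plate has sprung back (value of joint plate below 0.03 rad and value of joint clip above 0.7 rad), for 0.2 s.
At the end, for the whole second after the job is handed in: the plate is back at rest (tilt under 0.03 rad), the clip is left aside (over 0.7 rad), the rider is where it was (6 mm) and every bystander is where it stood (30 mm) (all of step 3 and distance of rider_nose from where it was at the start of the episode below 0.006 m and distance of each of oil_bottle, screw_jar, bearing, screwdriver, spool, spacer from where it was at the start of the episode below 0.03 m); the robot touches nothing.
It fails at once if the pointer went past the nose (more than 10 mm above its middle) (z of pointer_tip in the frame of rider_nose above 0.01 m).
It fails at once if the plate was pressed before the clip was aside (value of joint plate above 0.08 rad and value of joint clip below 0.5 rad).
It fails at once if the plate was tilted otherwise than at its button corner (grasp point over 90 mm from the button) (value of joint plate above 0.08 rad and distance between the grasp point and button_top above 0.09 m).
It fails at once if the rider was shifted (distance of rider_nose from where it was at the start of the episode above 0.006 m).
It fails at once if a bystander was carried or knocked about (more than 30 mm) (distance of any of oil_bottle, screw_jar, bearing, screwdriver, spool, spacer from where it was at the start of the episode above 0.03 m).
It also fails if it takes over 48 s, if anything falls off the work surface, if the arm or the gripper's body presses on something with over 40 N, if the wrist force passes 120 N, or if a joint passes its speed limit or range.

### The arm

A 6-joint arm with a two-finger parallel gripper is mounted at the origin on the work surface. World frame = base frame: x ahead of the robot, y to its left, z up, the work surface at z = 0. Lengths are in m, angles in rad, forces in N, time in s.
With the tool pointing down it reaches from about 0.425 to 0.95 m from the base axis. Payload 14.7 kg.
Tool frame: the origin (TCP) lies at the very end of the fingers, on their centre line; the grasp point (between the pads) lies 19 mm behind it; z points along the fingers, y is the direction in which the jaws open and shut (so a half turn about z gives the same grasp; the last joint's range is limited). The gripper opens to 85 mm and grips with 20 to 120 N. Pads are 22 mm wide; open, the fingers measure 114 mm over their backs; the gripper's body (76 mm by 85 mm) begins 54 mm behind the grasp point. The pads swing forward as they close: fully open they stand 13 mm farther back than shut.
Start: joints at [-1.24, 0.48, 1.596, -0, 1.065, -0.047], TCP at [0.24, -0.604, 0.231] pointing down, gripper open.
Joint ranges: [-2.75, 2.75], [-0.82, 2.05], [0.23, 2.67], [-1.56, 4.7], [0.09, 2.69], [-2.92, 2.92]. Speed limits (rad/s): [1.89, 1.89, 2.39, 3.01, 3.01, 3.01].

### API

Orientations are given as a rotation vector (axis times angle).
In Python, from station import arm, vision gives the robot as it stands.
- The arm moves only by the tool arm_command, never from a script. Its argument "commands" is a list of rows, each an object of numbers: "dx", "dy", "dz": the shift along the tool's x, y, z in m; "wx", "wy", "wz": the turn, a rotation vector about the tool's x, y, z in degrees; "jaw": the closure, from 0 (fully open) to 1 (shut). In form: [{"dx": .., "dy": .., "dz": .., "wx": .., "wy": .., "wz": .., "jaw": ..}, ...]. A call has 1 to 5 rows; each row is the pose to reach, as a shift and turn from the pose commanded when the call began, along the tool's axes at that moment; what a row does not reach only later rows make up. A row lasts 1/8 s, in which the tool goes at most 62.5 mm and 10.7 degrees, less where a joint would pass 70% of its speed; a pose out of reach is approached as far as the arm can. A call with a gripper value outside its range is refused whole. The fingers move at their own pace and stop on an object; the grip force is fixed at half the most. Time passes only in rows, so rows that repeat a pose let the fingers close. It gives the time, the measured TCP pose, the force and the opening at its end, in the units of the state.
- arm.sense(): the state, without advancing time (a new reading comes with each control period).
- vision.read_camera(name): name is "scene" or "top" or "wrist"; returns a dict with "frame" (480x640x3 uint8, red, green, blue), "depth" (480x640 float32, m along the optical axis (not along the pixel's ray), 0 where there is no reading), "fovy" (degrees; the focal length in pixels is half the picture's height over the tangent of half this angle, whatever the lens; pixels are square), "cx", "cy" (the principal point, pixels), "R" (3x3) and "t" (3): a world point X has camera coordinates R X + t; the wrist camera has in their place "hand_eye" (4x4, takes a point from camera to tool coordinates, whose origin is the TCP and whose axes are the flange's). Camera axes: x right, y down, z forward; pixel columns grow to the right and rows downward; lengths in m; the calibration is good to about 2 mm. A picture is of the moment at which its call begins: read the wrist's pose just before it.
- arm.finish_job(): hands the job in, once; it reports no verdict.
Trained networks look in a picture, given as the dict that the camera call returned (one of the last four; its "shot" number tells which), for a name from the list of things; names that differ only in an ending like _2 or _b are one class to them, and where a whole thing is asked for, a point or a joint stands for the part that bears it (a point fixed in the world has none). Each returns a list of dicts, best first, with "confidence" (0 to 1); they miss things now and then, are a little off and sometimes report something else, mostly with a low value. They report only what shows in the picture. A call takes as long as a camera call.
- vision.boxes_of(query, picture): "at" ([column, row] in pixels, amid what is visible of it).
- vision.masks_of(query, picture): "region" (480x640 bool, what is visible of it) and "at" ([column, row] in pixels, amid what is visible of it).
- vision.pinpoint(query, picture): "at" ([column, row] in pixels: a listed point, or the origin of a listed thing).
The state is a dict: "clock": time; "qpos": joint angles; "qd": joint speeds; "effort": joint torques, N m; "ee_pos": TCP position; "tool_rot": TCP orientation; "contact_force": force on the tool from outside, world axes, zero at the start; "wrist_torque": the same for the moment, N m; "gripper_width": finger opening in m.
Only numpy, scipy, OpenCV 4.12 (cv2) and the standard library are available. Lean on these libraries where they do the work, as an engineer would, in place of code of your own. Each camera call takes 0.05 s, during which the arm holds its last target.

## Working session

There is one attempt and no reset: what is moved stays moved. The work goes in short steps, Python scripts to look and compute and a tool call to move; the robot and the scene stay as the last step left them, time stands still between calls to the robot, and variables do not carry over. Pictures are saved under pics/ and viewed, and the job is handed in when it is done.

Besides the shell and the picture viewer there is one more tool, called after ">>>" in YAML: its name, and indented under it one key for each argument. arm_command: Moves the arm, as the interface text tells. Its arguments: {"type":"object","properties":{"commands":{"type":"array","items":{"type":"object","properties":{"dx":{"type":"number"},"dy":{"type":"number"},"dz":{"type":"number"},"wx":{"type":"number"},"wy":{"type":"number"},"wz":{"type":"number"},"jaw":{"type":"number"}}}}},"required":["commands"]}

```bash
mkdir -p pics; ls; cat > h.py <<'E'
import numpy as np, cv2
from station import arm, vision
def save(p,name):
    cv2.imwrite('pics/'+name+'.png', cv2.cvtColor(p['frame'],cv2.COLOR_RGB2BGR))
def f_of(p): return 240/np.tan(np.radians(p['fovy'])/2)
def campt(p,u,v,z):
    f=f_of(p); return np.array([(u-p['cx'])*z/f,(v-p['cy'])*z/f,z])
def world(p,u,v,z=None,st=None,r=1):
    if z is None:
        d=p['depth'][int(round(v))-r:int(round(v))+r+1,int(round(u))-r:int(round(u))+r+1]; d=d[d>0]; z=np.median(d)
    c=campt(p,u,v,z)
    return np.array(p['R']).T@(c-np.array(p['t']))
def ray_at_z(p,u,v,h):
    R=np.array(p['R']);t=np.array(p['t']); o=-R.T@t; d=R.T@campt(p,u,v,1.)
    return o+d*(h-o[2])/d[2]
def proj(p,X):
    c=np.array(p['R'])@np.array(X)+np.array(p['t']); f=f_of(p)
    return np.array([p['cx']+f*c[0]/c[2],p['cy']+f*c[1]/c[2]])
E
python3 - <<'E'
from h import *
print(arm.sense())
for n in ['scene','top']:
    p=vision.read_camera(n); save(p,n+'0')
    print(n,p['fovy'],p['cx'],p['cy'],p['R'],p['t'])
    for q in ['button_top','pointer_tip','rider_nose','clip_pivot','clip_tab','mount','spacer','oil_bottle','screw_jar','bearing','screwdriver','spool']:
        print(q,[(np.round(r['at'],1),round(r['confidence'],2)) for r in vision.pinpoint(q,p)][:2])
E
```

```text
pics
{'clock': 0.0, 'qpos': array([-1.23958261e+00,  4.80821131e-01,  1.59689261e+00,  2.42202614e-05,
        1.06508066e+00, -4.66025064e-02]), 'qd': array([-1.19161493e-03,  9.95309202e-04, -4.65359840e-05,  1.54726109e-03,
        4.15423730e-04, -4.76450069e-04]), 'effort': array([ 4.31126071e-03, -9.50648332e+01, -4.30186558e+01,  3.12336806e-04,
        1.18647053e-02, -4.25124972e-05]), 'ee_pos': array([ 0.23966912, -0.60375232,  0.23067235]), 'tool_rot': array([-3.08453535e+00, -5.89706748e-01,  2.34700551e-04]), 'contact_force': array([0.54866096, 0.73564824, 0.31546732]), 'wrist_torque': array([ 0.04660908, -0.03411549,  0.03636046]), 'gripper_width': 0.08550652177170648}
scene 51.83529396334551 320.12424188827947 241.11225306422634 [[ 0.73954482  0.67309229 -0.00449792]
 [ 0.53096371 -0.5874653  -0.6107062 ]
 [-0.413704    0.44925637 -0.7918445 ]] [-0.44827065 -0.2304656   0.95820572]
button_top [(array([405.2, 221.2]), 0.81)]
pointer_tip [(array([276.2, 286.7]), 0.68)]
rider_nose [(array([265.9, 272.8]), 0.52)]
clip_pivot [(array([436.2, 252.6]), 0.69)]
clip_tab [(array(
[... 440 characters left out ...]
15  -0.99987608 -0.00962005]
 [-0.99505943 -0.01145264 -0.09861833]
 [ 0.09849594  0.01080145 -0.99507883]] [0.01807308 0.57733597 0.8575647 ]
button_top [(array([245.1, 207.3]), 0.8)]
pointer_tip [(array([353.8, 245.1]), 0.97), (array([328.6, 323.4]), 0.32)]
rider_nose [(array([356. , 244.9]), 0.64)]
clip_pivot [(array([259.1, 168.5]), 0.59)]
clip_tab [(array([244. , 206.9]), 0.72)]
mount [(array([280.1, 224.7]), 0.88)]
spacer [(array([343.1, 213.9]), 0.59)]
oil_bottle [(array([328.9, 326.2]), 0.66)]
screw_jar [(array([279.9, 301.1]), 0.95)]
bearing [(array([359. , 182.2]), 0.84)]
screwdriver [(array([299.3, 141.5]), 0.9), (array([279.4, 301.1]), 0.24)]
spool [(array([212.1, 263. ]), 0.91)]
```

View pics/scene0.png

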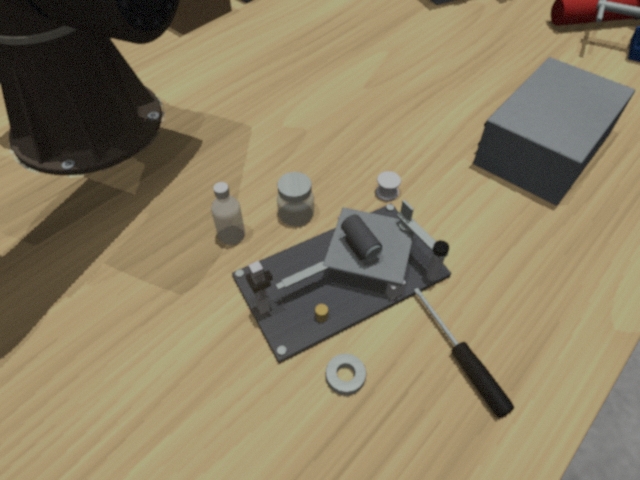

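View pics/top0.png

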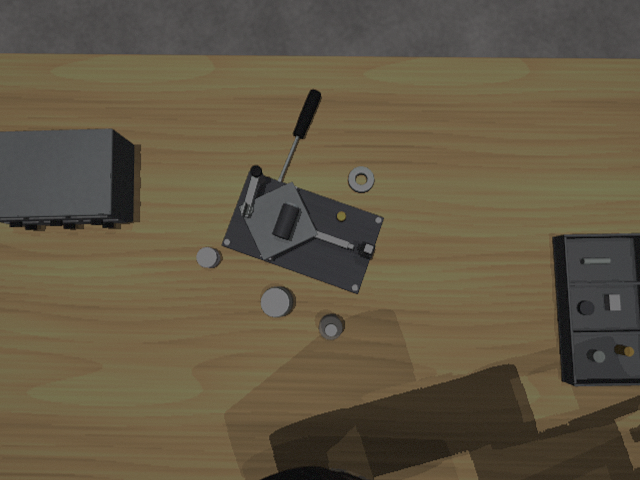

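```bash
python3 - <<'E'
from h import *
im=cv2.imread('pics/scene0.png'); cv2.imwrite('pics/scene0c.png',cv2.resize(im[170:370,220:490],None,fx=2.9,fy=2.9,interpolation=cv2.INTER_CUBIC))
im=cv2.imread('pics/top0.png'); cv2.imwrite('pics/top0c.png',cv2.resize(im[140:300,190:390],None,fx=3.7,fy=3.7,interpolation=cv2.INTER_CUBIC))
E
```

```text
(no output)
```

View pics/scene0c.png

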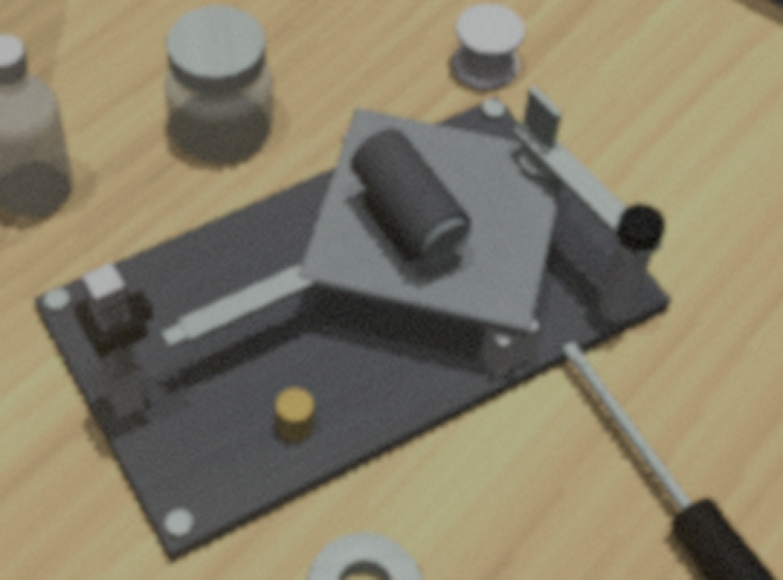

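View pics/top0c.png

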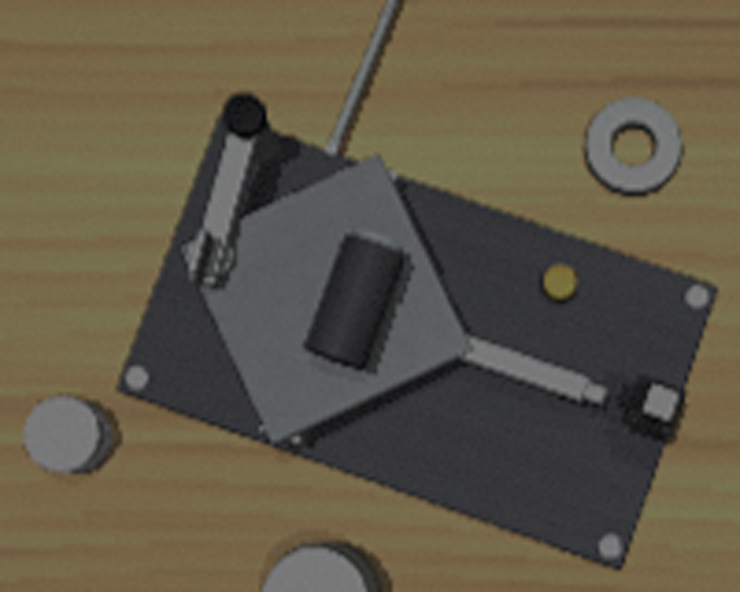

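```bash
cat >> h.py <<'E'
def M2W(m,pt):
    x,y,a=m; c,s=np.cos(a),np.sin(a)
    return np.array([x+c*pt[0]-s*pt[1], y+s*pt[0]+c*pt[1], pt[2]])
E
python3 - <<'E'
from h import *
from scipy.optimize import least_squares
ps=vision.read_camera('scene'); pt=vision.read_camera('top')
obs=[(pt,(250.8,168.4),(.08,.095,.012)),(pt,(383.8,218.4),(.08,-.19,.012)),(pt,(358.1,293.5),(-.08,-.19,.012)),(pt,(222.4,244.9),(-.08,.095,.012)),
(pt,(353.8,245.1),(0,-.15,.05)),
(ps,(276.2,286.7),(0,-.15,.05)),
(ps,(220+38/2.9,170+300/2.9),(-.08,-.19,.012)),(ps,(220+172/2.9,170+558/2.9),(.08,-.19,.012)),(ps,(220+668/2.9,170+300/2.9),(.08,.095,.012)),
(pt,(190+245/3.7,140+115/3.7),(.07,.066,.085)),(ps,(220+641/2.9,170+225/2.9),(.07,.066,.085)),]
def res(m): return np.concatenate([proj(p,M2W(m,q))-np.array(u) for p,u,q in obs])
r=least_squares(res,[.55,0,-.3],loss='soft_l1'); m=r.x
print(m,np.degrees(m[2])); print(np.round(res(m).reshape(-1,2),1))
np.save('m.npy',m)
for n,q in dict(button=(0,.062,.06),tip=(0,-.15,.05),pivot=(.07,.066,.068)).items(): print(n,M2W(m,q),proj(pt,M2W(m,q)),proj(ps,M2W(m,q)))
# tab
for p in (pt,ps):
    for r in vision.pinpoint('clip_tab',p): print(r)
c=np.cos(m[2]);s=np.sin(m[2])
def inv(W): d=W[:2]-m[:2]; return np.array([c*d[0]+s*d[1],-s*d[0]+c*d[1],W[2]])*1000
# tab centre height .0865 ; top view tab crop (203,255)
for u in [(244,206.9),(190+205/3.7,140+258/3.7)]: print('tab top',inv(ray_at_z(pt,*u,.0865)))
for u in [(404.5,209.9),(220+542/2.9,170+118/2.9)]: print('tab sc',inv(ray_at_z(ps,*u,.0865)))
# clip model projections
for a in (-.1,0,.1,.2):
    print(a,[np.round(proj(p,M2W(m,(.07-.074*np.cos(a),.066+.074*np.sin(a),.0865))),1) for p in (pt,ps)])
# rider: top view post & nose
print('nose', [(h,np.round(proj(ps,M2W(m,(0,-.156,.05+h))),1),np.round(proj(pt,M2W(m,(0,-.156,.05+h))),1)) for h in (.018,.028,.038)])
for p in (ps,pt):
    for k in vision.masks_of('rider',p)[:2]:
        ys,xs=np.nonzero(k['region']); print(k['confidence'],k['at'],xs.min(),xs.max(),ys.min(),ys.max())
E
```

```text
[ 0.61253133  0.1014452  -0.32811927] -18.79984917797192
[[-0.4  1. ]
 [ 1.7 -2.1]
 [ 1.  -0.4]
 [-0.2 -0.4]
 [ 0.6  0.9]
 [ 0.6  0.6]
 [-2.5 -1.4]
 [-1.3 -1.1]
 [ 2.3 -0.6]
 [ 0.8 -1.5]
 [ 1.1 -1.8]]
button [0.63251165 0.16013751 0.06      ] [248.00005852 208.05137794] [407.13336936 223.75223585]
tip [ 0.56419185 -0.04055232  0.05      ] [354.35022593 245.97234613] [276.77370971 287.30741009]
pivot [0.70006621 0.14136568 0.068     ] [258.28872805 171.85168045] [439.76507302 253.24970974]
{'at': [247.8, 212.3], 'confidence': 0.96}
{'at': [340.9, 214.9], 'confidence': 0.19}
tab top [-3.19365825 63.91827984 86.5       ]
tab top [-7.22636687 59.68095025 86.5       ]
tab sc [-6.52317558 57.68768027 86.5       ]
tab sc [-3.6409943  59.80283103 86.5       ]
-0.1 [array([246.6, 208.1]), array([406.2, 211. ])]
0 [array([242.8, 206.9]), array([410.3, 208.9])]
0.1 [array([239.1, 205.4]), array([414.7, 207.2])]
0.2 [array([235.5, 203.5]), array([419.4, 205.8])]
nose [(0.018, array([271.7, 281.9]), array([358.1, 246.2])), (0.028, array([271. , 277.7]), array([358.5, 245.8])), (0.038, array([270.4, 273.4]), array([358.9, 245.3]))]
0.73 [260.1, 285.2] 246 272 271 292
0.47 [366.0, 250.8] 277 412 208 288
```

```bash
cat >> h.py <<'E'
from scipy.spatial.transform import Rotation as Ro
def wristcam():
    s=arm.sense(); p=vision.read_camera('wrist')
    T=np.eye(4); T[:3,:3]=Ro.from_rotvec(s['tool_rot']).as_matrix(); T[:3,3]=s['ee_pos']
    C=T@np.array(p['hand_eye']); p=dict(p); Rw=C[:3,:3].T
    p['R']=Rw; p['t']=-Rw@C[:3,3]; return p,s
def state():
    s=arm.sense(); R=Ro.from_rotvec(s['tool_rot']).as_matrix()
    print('t',round(s['clock'],2),'tcp',np.round(s['ee_pos'],4),'F',np.round(s['contact_force'],1),'w',round(s['gripper_width'],4)); print(np.round(R,3)); return s,R
def inv(m,W):
    c,s=np.cos(m[2]),np.sin(m[2]); d=np.asarray(W)[:2]-m[:2]; return np.array([c*d[0]+s*d[1],-s*d[0]+c*d[1],W[2]])*1000
def need(target,Rt=None):
    """shift in tool axes, turn deg to go to target pos/rot"""
    s=arm.sense(); R=Ro.from_rotvec(s['tool_rot']).as_matrix()
    d=R.T@(np.array(target)-s['ee_pos']); w=np.zeros(3)
    if Rt is not None: w=np.degrees(Ro.from_matrix(R.T@Rt).as_rotvec())
    return np.round(d,4),np.round(w,1)
E
python3 - <<'E'
from h import *
s,R=state(); p,s=wristcam(); print(np.round(p['hand_eye'],3),p['fovy'],p['cx'],p['cy']); save(p,'w0')
m=np.load('m.npy')
a=m[2]
for nm,yx in (('toolx=+mx',[1,0]),('toolx=-mx',[-1,0]),('toolx=+my',[0,1]),('toolx=-my',[0,-1])):
    x=np.array([np.cos(a)*yx[0]-np.sin(a)*yx[1],np.sin(a)*yx[0]+np.cos(a)*yx[1],0]); z=np.array([0,0,-1.]); Rt=np.stack([x,np.cross(z,x),z],1)
    print(nm,need(M2W(m,(0,-.1,.25)),Rt))
E
```

```text
t 1.6 tcp [ 0.2398 -0.6041  0.2313] F [-0.1 -0.6 -0.6] w 0.0858
[[ 0.929  0.369 -0.   ]
 [ 0.369 -0.929  0.   ]
 [ 0.    -0.    -1.   ]]
[[ 0.001 -0.96  -0.28   0.072]
 [ 1.     0.001 -0.001 -0.001]
 [ 0.001 -0.28   0.96  -0.143]
 [ 0.     0.     0.     1.   ]] 67.84136271709222 320.74923214707997 239.8850536022179
toolx=+mx (array([ 0.5419, -0.4422, -0.0187]), array([-0. ,  0. , 40.4]))
toolx=-mx (array([ 0.5419, -0.4422, -0.0187]), array([  -0. ,   -0. , -139.6]))
toolx=+my (array([ 0.5419, -0.4422, -0.0187]), array([ -0. ,   0. , -49.6]))
toolx=-my (array([ 0.5419, -0.4422, -0.0187]), array([  0. ,   0. , 130.4]))
```

View pics/w0.png

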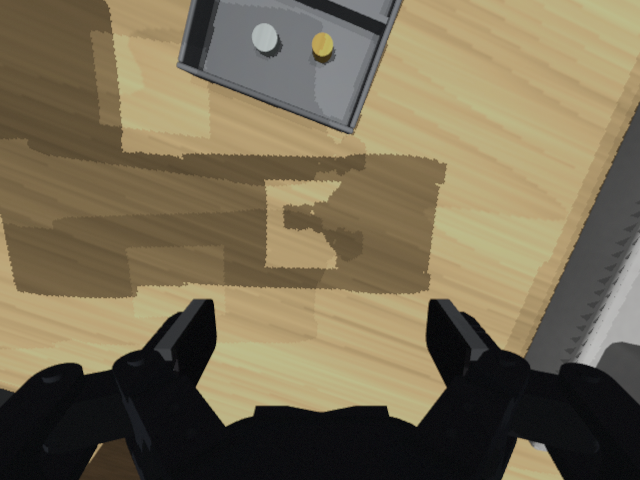

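>>> arm_command:
  commands:
    - {"dx": 0.05, "dy": -0.035, "wz": -6, "jaw": 0}
    - {"dx": 0.095, "dy": -0.075, "wz": -12, "jaw": 0}
    - {"dx": 0.145, "dy": -0.112, "wz": -18, "jaw": 0}
    - {"dx": 0.195, "dy": -0.15, "wz": -24, "jaw": 0}
    - {"dx": 0.24, "dy": -0.187, "wz": -30, "jaw": 0}

```text
invalid input
```

```bash
cat >> h.py <<'E'
def Rmy(m,tilt=0):
    a=m[2]; x=np.array([-np.sin(a),np.cos(a),0]); z=np.array([0,0,-1.]); return np.stack([x,np.cross(z,x),z],1)
E
python3 - <<'E'
from h import *
s,R=state(); m=np.load('m.npy'); print(s['qpos'],need(M2W(m,(0,-.19,.21)),Rmy(m)))
E
```

```text
t 1.65 tcp [ 0.2398 -0.6042  0.2313] F [-0.3  0.2 -0.4] w 0.0854
[[ 0.929  0.369 -0.   ]
 [ 0.369 -0.929  0.   ]
 [-0.    -0.    -1.   ]]
[-1.23960066e+00  4.80217851e-01  1.59629767e+00 -1.57302246e-05
  1.06508614e+00 -4.65818191e-02] (array([ 0.4835, -0.3738,  0.0213]), array([ -0. ,   0. , -49.6]))
```

>>> arm_command:
  commands:
    - {"dx": 0.048, "dy": -0.037, "dz": 0, "wx": 0, "wy": 0, "wz": -6, "jaw": 0}
    - {"dx": 0.096, "dy": -0.074, "dz": 0, "wx": 0, "wy": 0, "wz": -12, "jaw": 0}
    - {"dx": 0.144, "dy": -0.111, "dz": 0, "wx": 0, "wy": 0, "wz": -18, "jaw": 0}
    - {"dx": 0.192, "dy": -0.148, "dz": 0, "wx": 0, "wy": 0, "wz": -24, "jaw": 0}
    - {"dx": 0.24, "dy": -0.187, "dz": 0, "wx": 0, "wy": 0, "wz": -30, "jaw": 0}

```text
clock: 2.28
ee_pos: [0.3947, -0.3403, 0.2315]
tool_rot: [2.825, 1.373, 0.001]
contact_force: [1.6, 0.2, -1.3]
gripper_width: 0.0851
```

```bash
python3 - <<'E'
from h import *
s,R=state(); m=np.load('m.npy'); print(s['qpos'],need(M2W(m,(0,-.19,.21)),Rmy(m)))
E
```

```text
t 2.27 tcp [ 0.3947 -0.3403  0.2315] F [ 1.6  0.2 -1.3] w 0.0851
[[ 0.618  0.786  0.001]
 [ 0.786 -0.618 -0.   ]
 [ 0.     0.001 -1.   ]]
[-7.69658508e-01  3.00182016e-01  1.88953008e+00  1.22011243e-04
  9.51142219e-01 -1.03393333e-01] (array([ 0.3026, -0.0388,  0.0215]), array([  0. ,   0. , -19.4]))
```

>>> arm_command:
  commands:
    - {"dx": 0.06, "dy": -0.008, "dz": 0.004, "wx": 0, "wy": 0, "wz": -5, "jaw": 0}
    - {"dx": 0.12, "dy": -0.016, "dz": 0.008, "wx": 0, "wy": 0, "wz": -10, "jaw": 0}
    - {"dx": 0.18, "dy": -0.024, "dz": 0.012, "wx": 0, "wy": 0, "wz": -15, "jaw": 0}
    - {"dx": 0.24, "dy": -0.032, "dz": 0.016, "wx": 0, "wy": 0, "wz": -19.4, "jaw": 0}
    - {"dx": 0.3, "dy": -0.039, "dz": 0.02, "wx": 0, "wy": 0, "wz": -19.4, "jaw": 0}

```text
clock: 2.9
ee_pos: [0.5504, -0.0805, 0.2114]
tool_rot: [2.555, 1.827, 0.001]
contact_force: [0.8, -1.4, -0.2]
gripper_width: 0.0857
```

```bash
python3 - <<'E'
from h import *
s,R=state(); m=np.load('m.npy'); p,s=wristcam(); save(p,'w1')
for q in ['pointer_tip','rider_nose']:
    for r in vision.pinpoint(q,p)[:2]: print(q,r, np.round(inv(m,world(p,*r['at'])),1))
E
```

```text
t 2.9 tcp [ 0.5504 -0.0805  0.2114] F [ 0.8 -1.4 -0.2] w 0.0857
[[ 0.323  0.946  0.001]
 [ 0.946 -0.323 -0.   ]
 [-0.     0.001 -1.   ]]
pointer_tip {'at': [314.8, 168.9], 'confidence': 0.59} [  -5.5 -149.5   12.8]
rider_nose {'at': [319.1, 181.6], 'confidence': 0.63} [  -1.1 -152.1   89.3]
```

View pics/w1.png

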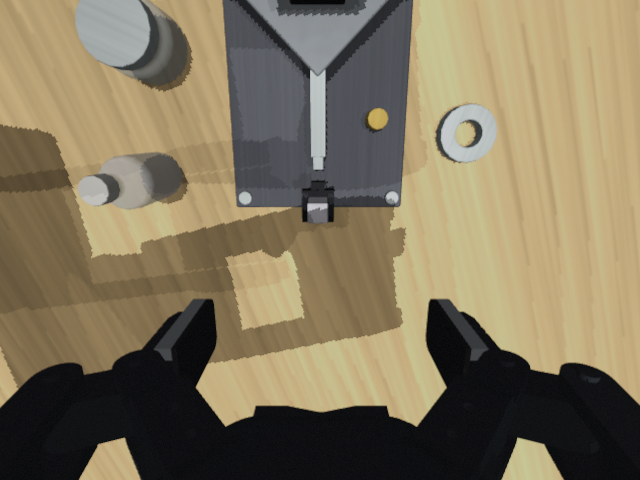

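```bash
python3 - <<'E'
from h import *
m=np.load('m.npy'); p,s=wristcam()
for v in range(80,226,3):
    print(v,[ tuple(np.round(inv(m,world(p,u,v,r=0)),1)) for u in (314,318,322)])
for uv in [(260,150),(390,190),(290,170)]: print(inv(m,world(p,*uv)))
im=p['frame'][140:230,270:370]; cv2.imwrite('pics/w1c.png',cv2.cvtColor(cv2.resize(im,None,fx=6,fy=6,interpolation=cv2.INTER_CUBIC),cv2.COLOR_RGB2BGR))
E
```

```text
80 [(np.float64(-5.6), np.float64(-77.0), np.float64(51.3)), (np.float64(-2.4), np.float64(-77.1), np.float64(52.4)), (np.float64(0.7), np.float64(-77.4), np.float64(54.4))]
83 [(np.float64(-5.5), np.float64(-79.4), np.float64(53.3)), (np.float64(-2.4), np.float64(-79.3), np.float64(52.2)), (np.float64(0.7), np.float64(-79.3), np.float64(52.4))]
86 [(np.float64(-5.6), np.float64(-81.4), np.float64(51.8)), (np.float64(-2.4), np.float64(-81.5), np.float64(52.9)), (np.float64(0.7), np.float64(-81.5), np.float64(53.1))]
89 [(np.float64(-5.6), np.float64(-83.6), np.float64(52.3)), (np.float64(-2.4), np.float64(-83.7), np.float64(52.5)), (np.float64(0.7), np.float64(-83.6), np.float64(52.3))]
92 [(np.float64(-5.6), np.float64(-85.8), np.float64(51.9)), (np.float64(-2.4), np.float64(-86.0), np.float64(53.8)), (np.float64(0.7), np.float64(-85.8), np.float64(52.3))]
95 [(np.float64(-5.6), np.float64(-88.1), np.float64(53.0)), (np.float64(-2.4), np.float64(-87.9), np.float64(51.2)), (np.float64(0.7), np.float64(-88.0), np.float64(52.5))]
98 [(np.float64(-5.6), np.float64(-90.4), np.float64(53.
[... 7036 characters left out ...]
(-170.7), np.float64(116.3))]
218 [(np.float64(-4.7), np.float64(-172.7), np.float64(116.5)), (np.float64(-2.0), np.float64(-172.7), np.float64(116.4)), (np.float64(0.8), np.float64(-172.7), np.float64(116.6))]
221 [(np.float64(-4.7), np.float64(-175.1), np.float64(115.3)), (np.float64(-2.0), np.float64(-174.8), np.float64(116.6)), (np.float64(0.8), np.float64(-174.6), np.float64(117.3))]
224 [(np.float64(-7.0), np.float64(-205.2), np.float64(-0.0)), (np.float64(-2.9), np.float64(-205.2), np.float64(0.2)), (np.float64(1.2), np.float64(-205.2), np.float64(-0.1))]
[ -56.61185504 -131.58407644   12.73227897]
[  66.20498977 -168.56095113   12.48116812]
[ -29.22055216 -149.88956181   12.07464434]
```

View pics/w1c.png

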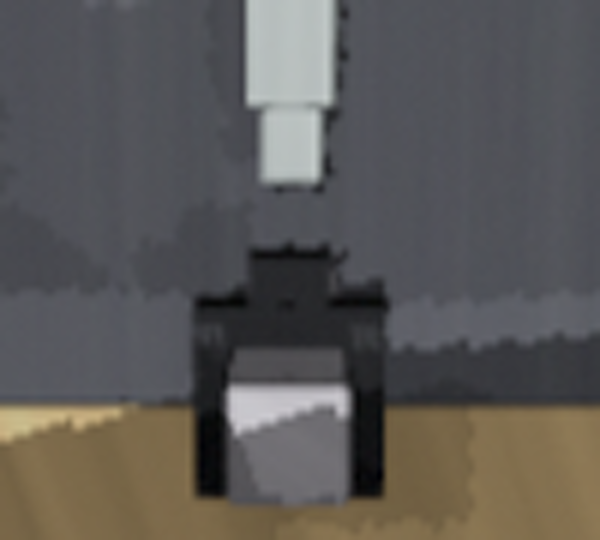

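>>> arm_command:
  commands:
    - {"dx": 0.05, "dy": 0, "dz": 0.003, "wx": 0, "wy": 0, "wz": 0, "jaw": 1}
    - {"dx": 0.1, "dy": 0, "dz": 0.006, "wx": 0, "wy": 0, "wz": 0, "jaw": 1}
    - {"dx": 0.15, "dy": 0, "dz": 0.008, "wx": 0, "wy": 0, "wz": 0, "jaw": 1}
    - {"dx": 0.195, "dy": 0, "dz": 0.01, "wx": 0, "wy": 0, "wz": 0, "jaw": 1}
    - {"dx": 0.21, "dy": 0, "dz": 0.01, "wx": 0, "wy": 0, "wz": 0, "jaw": 1}

```text
clock: 3.72
ee_pos: [0.618, 0.1169, 0.2012]
tool_rot: [-2.557, -1.826, -0.0]
contact_force: [0.0, 0.2, 0.2]
gripper_width: 0.0001
```

```bash
python3 - <<'E'
from h import *
m=np.load('m.npy'); c,s_=np.cos(m[2]),np.sin(m[2]); 
m=np.array([m[0]+c*-.0023-s_*.0052, m[1]+s_*-.0023+c*.0052, m[2]]); np.save('m2.npy',m); print(m)
s,R=state(); p,s=wristcam(); save(p,'w2'); print('tcp in mount',inv(m,s['ee_pos']))
for q in ['button_top','clip_pivot','clip_tab','spool']:
    for r in vision.pinpoint(q,p)[:2]: print(q,r, np.round(inv(m,world(p,*r['at'])),1))
for n,q in dict(button=(0,.062,.06),pivotcap=(.07,.066,.085),c1=(.08,.095,.012),c2=(-.08,.095,.012),tab0=(-.004,.066,.0865)).items(): print(n,proj(p,M2W(m,q)))
E
```

```text
[ 0.6120298   0.10710898 -0.32811927]
t 3.73 tcp [0.618  0.1169 0.2012] F [0.  0.2 0.2] w 0.0001
[[ 0.324  0.946 -0.   ]
 [ 0.946 -0.324  0.   ]
 [ 0.    -0.    -1.   ]]
tcp in mount [  2.49638605  11.19284002 201.20469382]
button_top {'at': [319.2, 165.9], 'confidence': 0.85} [ 1.7 62.3 73.6]
clip_pivot {'at': [410.3, 167.7], 'confidence': 0.65} [66.7 61.9 85.6]
clip_pivot {'at': [181.5, 270.5], 'confidence': 0.27} [-123.2  -32.7   42.4]
clip_tab {'at': [312.2, 175.5], 'confidence': 0.89} [-3.  58.  99.9]
button [317.16639836 164.96845163]
pivotcap [415.17860042 161.78605229]
c1 [407.91523057 122.61680198]
c2 [227.19919993 122.96270403]
tab0 [311.11240071 162.1225597 ]
```

View pics/w2.png

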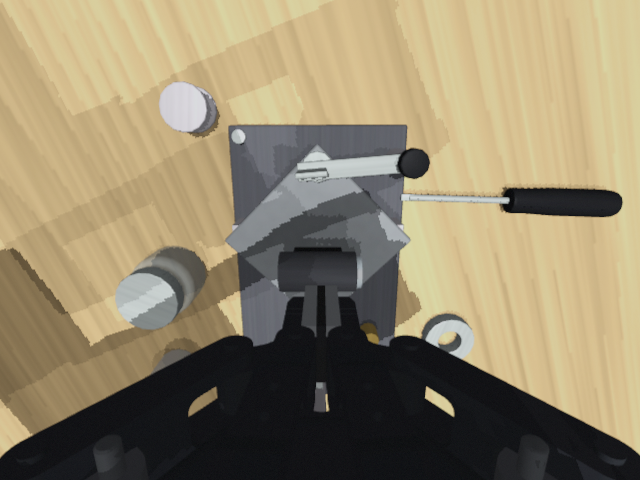

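>>> arm_command:
  commands:
    - {"dx": 0.025, "dy": -0.0055, "dz": 0.03, "wx": 0, "wy": 0, "wz": 0, "jaw": 1}
    - {"dx": 0.025, "dy": -0.0055, "dz": 0.07, "wx": 0, "wy": 0, "wz": 0, "jaw": 1}
    - {"dx": 0.025, "dy": -0.0055, "dz": 0.1, "wx": 0, "wy": 0, "wz": 0, "jaw": 1}
    - {"dx": 0.025, "dy": -0.0055, "dz": 0.115, "wx": 0, "wy": 0, "wz": 0, "jaw": 1}
    - {"dx": 0.025, "dy": -0.0055, "dz": 0.118, "wx": 0, "wy": 0, "wz": 0, "jaw": 1}

```text
clock: 4.6
ee_pos: [0.6203, 0.1408, 0.083]
tool_rot: [-2.558, -1.824, 0.001]
contact_force: [-0.2, 0.1, 0.3]
gripper_width: 0.0002
```

```bash
python3 - <<'E'
from h import *
m=np.load('m2.npy')
s,R=state(); p,s=wristcam(); save(p,'w3'); print('tcp in mount',inv(m,s['ee_pos']))
p=vision.read_camera('scene'); save(p,'s3')
im=cv2.imread('pics/s3.png'); cv2.imwrite('pics/s3c.png',cv2.resize(im[130:330,240:510],None,fx=2.9,fy=2.9,interpolation=cv2.INTER_CUBIC))
E
```

```text
t 4.6 tcp [0.6203 0.1408 0.083 ] F [-0.2  0.1  0.3] w 0.0002
[[ 0.326  0.945 -0.001]
 [ 0.945 -0.326 -0.   ]
 [-0.    -0.001 -1.   ]]
tcp in mount [-2.98011803 34.5482149  83.00177133]
```

View pics/w3.png

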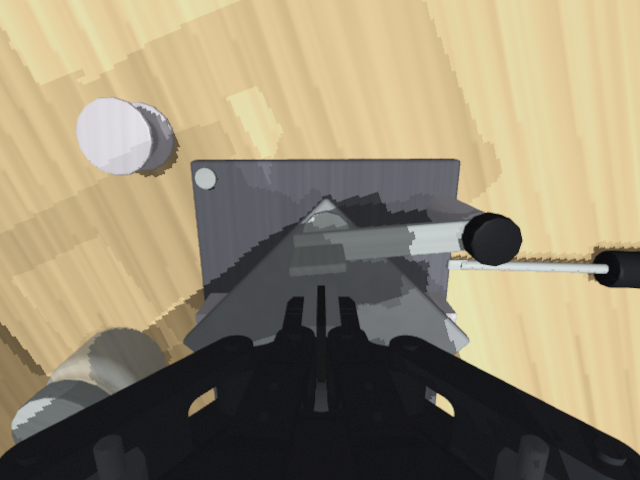

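View pics/s3c.png

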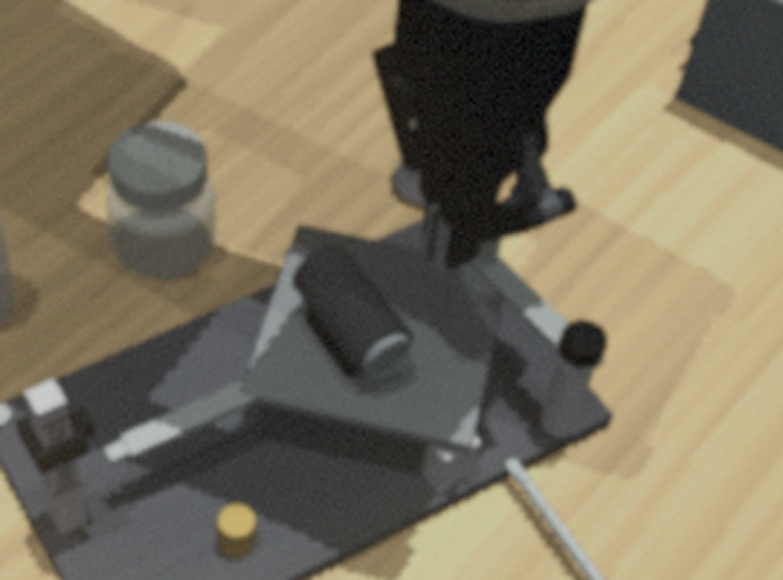

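>>> arm_command:
  commands:
    - {"dx": 0.012, "dy": -0.001, "dz": 0.001, "wx": 0, "wy": 0, "wz": 0, "jaw": 1}
    - {"dx": 0.022, "dy": -0.002, "dz": 0.001, "wx": 0, "wy": 0, "wz": 0, "jaw": 1}
    - {"dx": 0.031, "dy": -0.0025, "dz": 0.001, "wx": 0, "wy": 0, "wz": 0, "jaw": 1}
    - {"dx": 0.04, "dy": -0.002, "dz": 0.001, "wx": 0, "wy": 0, "wz": 0, "jaw": 1}
    - {"dx": 0.049, "dy": 0, "dz": 0.001, "wx": 0, "wy": 0, "wz": 0, "jaw": 1}

```text
clock: 5.32
ee_pos: [0.6367, 0.1887, 0.0823]
tool_rot: [-2.557, -1.826, 0.0]
contact_force: [0.8, -1.8, 0.1]
gripper_width: -0.0002
```

```bash
python3 - <<'E'
from h import *
m=np.load('m2.npy')
s,R=state(); p,s=wristcam(); save(p,'w4'); print('tcp in mount',inv(m,s['ee_pos']))
E
```

```text
t 5.33 tcp [0.6367 0.1887 0.0823] F [ 0.8 -1.8  0.1] w -0.0002
[[ 0.325  0.946 -0.   ]
 [ 0.946 -0.325 -0.   ]
 [-0.    -0.    -1.   ]]
tcp in mount [-2.98310077 85.20018037 82.3019108 ]
```

View pics/w4.png

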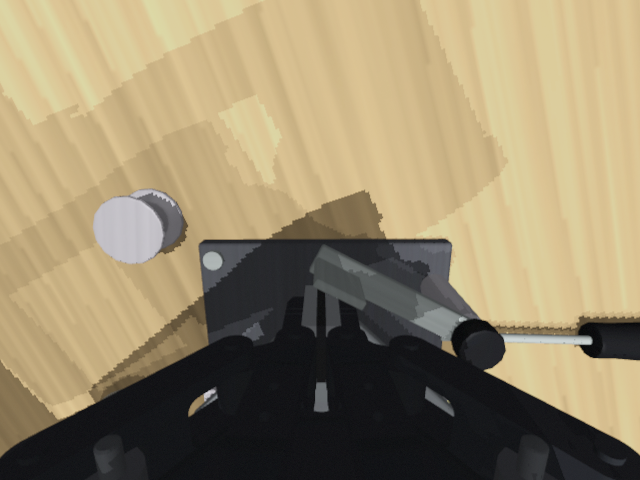

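>>> arm_command:
  commands:
    - {"dx": 0.009, "dy": 0.002, "dz": 0, "wx": 0, "wy": 0, "wz": 0, "jaw": 1}
    - {"dx": 0.018, "dy": 0.006, "dz": 0, "wx": 0, "wy": 0, "wz": 0, "jaw": 1}
    - {"dx": 0.027, "dy": 0.012, "dz": 0, "wx": 0, "wy": 0, "wz": 0, "jaw": 1}
    - {"dx": 0.035, "dy": 0.019, "dz": 0, "wx": 0, "wy": 0, "wz": 0, "jaw": 1}
    - {"dx": 0.043, "dy": 0.028, "dz": 0, "wx": 0, "wy": 0, "wz": 0, "jaw": 1}

```text
clock: 6.0
ee_pos: [0.6776, 0.2199, 0.0822]
tool_rot: [-2.557, -1.825, 0.0]
contact_force: [-0.4, -0.7, 0.6]
gripper_width: -0.0002
```

```bash
python3 - <<'E'
from h import *
m=np.load('m2.npy')
s,R=state(); p,s=wristcam(); save(p,'w5'); print('tcp in mount',inv(m,s['ee_pos']))
E
```

```text
t 6.0 tcp [0.6776 0.2199 0.0822] F [-0.4 -0.7  0.6] w -0.0002
[[ 0.325  0.946 -0.   ]
 [ 0.946 -0.325 -0.   ]
 [-0.    -0.    -1.   ]]
tcp in mount [ 25.69965748 127.92186389  82.23198785]
```

View pics/w5.png

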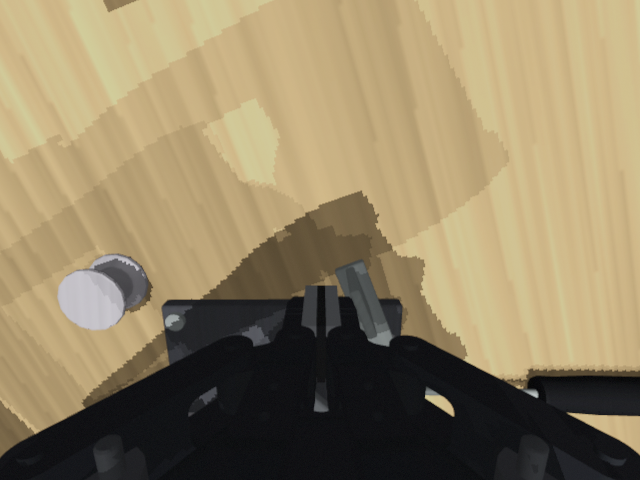

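>>> arm_command:
  commands:
    - {"dx": -0.01, "dy": -0.015, "dz": 0, "wx": 0, "wy": 0, "wz": 0, "jaw": 1}
    - {"dx": -0.02, "dy": -0.026, "dz": -0.04, "wx": 0, "wy": 0, "wz": 0, "jaw": 1}
    - {"dx": -0.045, "dy": -0.026, "dz": -0.04, "wx": 0, "wy": 0, "wz": 0, "jaw": 1}
    - {"dx": -0.066, "dy": -0.026, "dz": -0.03, "wx": 0, "wy": 0, "wz": 0, "jaw": 1}
    - {"dx": -0.066, "dy": -0.026, "dz": -0.01, "wx": 0, "wy": 0, "wz": 0, "jaw": 1}

```text
clock: 6.68
ee_pos: [0.6306, 0.1638, 0.0912]
tool_rot: [-2.559, -1.823, 0.0]
contact_force: [-0.2, 0.6, -0.8]
gripper_width: 0.0001
```

```bash
python3 - <<'E'
from h import *
m=np.load('m2.npy')
s,R=state(); p,s=wristcam(); save(p,'w6'); print('tcp in mount',inv(m,s['ee_pos']))
p=vision.read_camera('scene'); save(p,'s6')
im=cv2.imread('pics/s6.png'); cv2.imwrite('pics/s6c.png',cv2.resize(im[150:350,220:490],None,fx=2.9,fy=2.9,interpolation=cv2.INTER_CUBIC))
for q in ['pointer_tip','rider_nose']:
    for r in vision.pinpoint(q,p)[:2]: print(q,r, np.round(inv(m,world(p,*r['at'])),1))
t=vision.read_camera('top'); save(t,'t6')
for q in ['pointer_tip','rider_nose','clip_tab']:
    for r in vision.pinpoint(q,t)[:2]: print(q,r, np.round(inv(m,world(t,*r['at'])),1))
E
```

```text
t 6.67 tcp [0.6306 0.1638 0.0912] F [-0.2  0.6 -0.8] w 0.0001
[[ 0.327  0.945 -0.   ]
 [ 0.945 -0.327 -0.   ]
 [-0.    -0.    -1.   ]]
tcp in mount [-0.69532932 59.64115511 91.23992132]
pointer_tip {'at': [279.0, 286.3], 'confidence': 0.69} [   2.  -151.7   49.4]
rider_nose {'at': [268.8, 275.7], 'confidence': 0.79} [   4.5 -164.5   87.9]
rider_nose {'at': [325.1, 315.2], 'confidence': 0.67} [  61.1 -113.3   29.2]
pointer_tip {'at': [356.9, 247.1], 'confidence': 0.66} [  -2.4 -158.8   91.8]
rider_nose {'at': [358.1, 244.7], 'confidence': 0.6} [   2.6 -159.4   90.3]
rider_nose {'at': [343.2, 213.7], 'confidence': 0.47} [  55.6 -115.    35.5]
```

View pics/w6.png

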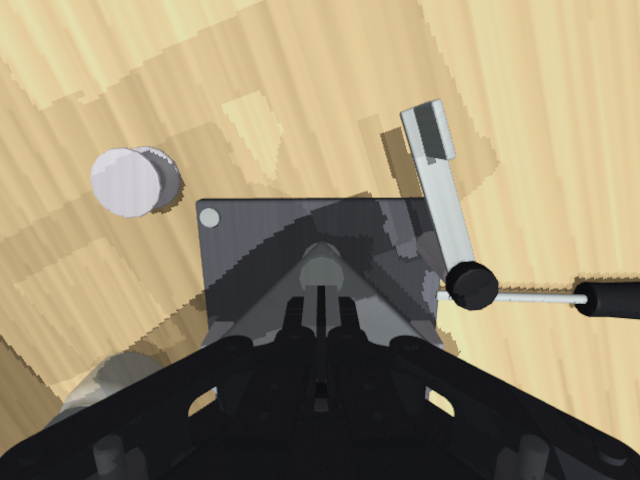

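View pics/s6c.png

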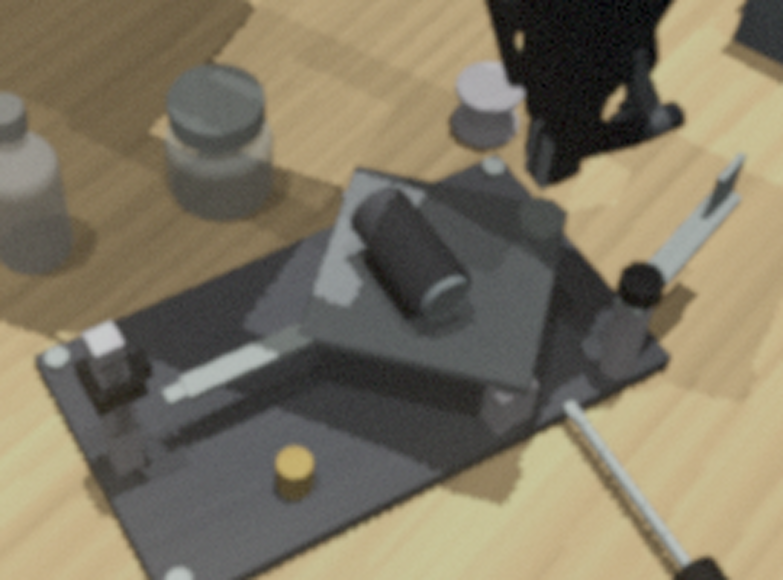

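>>> arm_command:
  commands:
    - {"dx": 0.002, "dy": 0.0005, "dz": 0.01, "wx": 0, "wy": 0, "wz": 0, "jaw": 1}
    - {"dx": 0.002, "dy": 0.0005, "dz": 0.02, "wx": 0, "wy": 0, "wz": 0, "jaw": 1}
    - {"dx": 0.002, "dy": 0.0005, "dz": 0.027, "wx": 0, "wy": 0, "wz": 0, "jaw": 1}
    - {"dx": 0.002, "dy": 0.0005, "dz": 0.03, "wx": 0, "wy": 0, "wz": 0, "jaw": 1}
    - {"dx": 0.002, "dy": 0.0005, "dz": 0.033, "wx": 0, "wy": 0, "wz": 0, "jaw": 1}

```text
clock: 7.7
ee_pos: [0.6321, 0.1674, 0.0592]
tool_rot: [-2.557, -1.825, -0.0]
contact_force: [-2.0, 2.0, 4.3]
gripper_width: -0.0001
```

```bash
cat >> h.py <<'E'
def tipview(name,m):
    p=vision.read_camera('scene'); save(p,name)
    im=cv2.imread('pics/'+name+'.png'); cv2.imwrite('pics/'+name+'c.png',cv2.resize(im[230:330,230:340],None,fx=6,fy=6,interpolation=cv2.INTER_CUBIC))
    for r in vision.pinpoint('pointer_tip',p)[:1]: print('tip',r['at'],round(r['confidence'],2))
    for v0 in range(0,40,5):
        print(v0,np.round(proj(p,M2W(m,(0,-.15*np.cos(np.arcsin(v0/150)),.05+v0/1000))),1),end=' ')
    # pointer profile from depth: points in mount frame with |x|<5, y in -150..-80
    f=f_of(p); v,u=np.mgrid[180:320,240:340]; z=p['depth'][180:320,240:340]; ok=z>0
    C=np.stack([(u-p['cx'])*z/f,(v-p['cy'])*z/f,z],-1)[ok]; W=(C-np.array(p['t']))@np.array(p['R'])
    c,s=np.cos(m[2]),np.sin(m[2]); d=W[:,:2]-m[:2]; X=(c*d[:,0]+s*d[:,1])*1e3; Y=(-s*d[:,0]+c*d[:,1])*1e3; Z=W[:,2]*1e3
    k=(abs(X)<5)&(Y<-85)&(Y>-146)&(Z>40)
    if k.sum()>8:
        b=np.polyfit(Y[k],Z[k],1); k2=k&(abs(np.polyval(b,Y)-Z)<3); b=np.polyfit(Y[k2],Z[k2],1); print('\npointer fit n',k2.sum(),'theta',round(-np.arctan(b[0]),4),'z at -148',round(np.polyval(b,-148),2),'at -115',round(np.polyval(b,-115),2))
    return p,(X,Y,Z)
E
python3 - <<'E'
from h import *
m=np.load('m2.npy')
s,R=state(); print('tcp in mount',inv(m,s['ee_pos'])); p,(X,Y,Z)=tipview('s7',m)
k=(abs(X)<4)&(Y<-153)&(Y>-166)&(Z>70)
for y,z in sorted(zip(Y[k],Z[k])): print(round(y,1),round(z,1),end='; ')
E
```

```text
t 7.7 tcp [0.6321 0.1674 0.0592] F [-2.   2.   4.3] w -0.0001
[[ 0.325  0.946 -0.   ]
 [ 0.946 -0.325  0.   ]
 [ 0.    -0.    -1.   ]]
tcp in mount [-0.47479359 63.5419007  59.18004606]
tip [275.0, 285.6] 0.59
0 [279.5 284.5] 5 [279.3 282.4] 10 [279.2 280.3] 15 [279.2 278.1] 20 [279.3 275.9] 25 [279.6 273.5] 30 [280.  271.1] 35 [280.5 268.6] 
pointer fit n 256 theta 0.0097 z at -148 52.56 at -115 52.24
-165.8 89.7; -165.8 87.4; -165.4 86.9; -165.0 87.0; -164.9 87.9; -164.7 87.8; -164.3 88.2; -164.1 88.0; -163.7 87.2; -163.6 87.8; -163.2 89.0; -163.1 87.9; -162.7 88.9; -162.3 87.9; -162.3 86.0; -162.0 87.6; -161.9 88.3; -161.5 88.3; -160.9 86.6; -160.9 87.7; -160.5 87.2;
```

View pics/s7c.png

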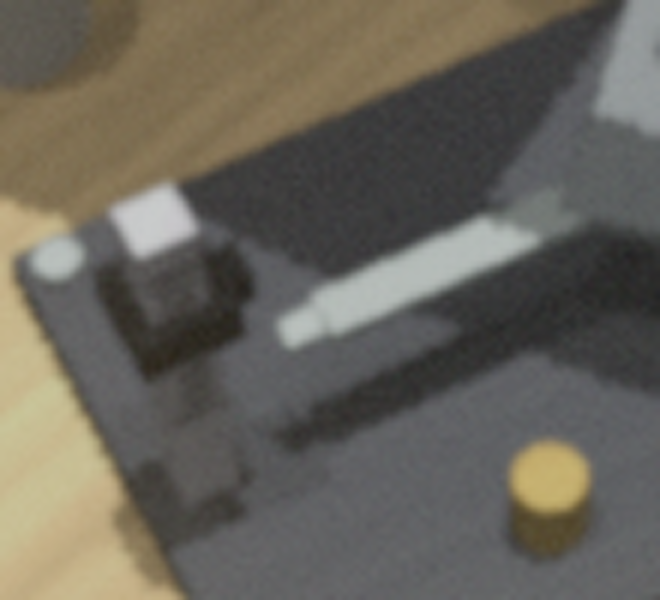

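>>> arm_command:
  commands:
    - {"dx": 0, "dy": 0, "dz": 0.0015, "wx": 0, "wy": 0, "wz": 0, "jaw": 1}
    - {"dx": 0, "dy": 0, "dz": 0.003, "wx": 0, "wy": 0, "wz": 0, "jaw": 1}
    - {"dx": 0, "dy": 0, "dz": 0.0045, "wx": 0, "wy": 0, "wz": 0, "jaw": 1}
    - {"dx": 0, "dy": 0, "dz": 0.006, "wx": 0, "wy": 0, "wz": 0, "jaw": 1}
    - {"dx": 0, "dy": 0, "dz": 0.006, "wx": 0, "wy": 0, "wz": 0, "jaw": 1}

```text
clock: 8.43
ee_pos: [0.6323, 0.1678, 0.0536]
tool_rot: [-2.557, -1.825, -0.001]
contact_force: [-2.1, 4.7, 6.6]
gripper_width: -0.0003
```

```bash
python3 - <<'E'
from h import *
m=np.load('m2.npy')
s,R=state(); print('tcp in mount',inv(m,s['ee_pos'])); p,(X,Y,Z)=tipview('s8',m)
k=(abs(X)<6)&(Y<-163)&(Y>-176)&(Z>105); print('post top',np.percentile(Z[k],[50,75,90]),k.sum())
k=(abs(X-30)<10)&(Y<-120)&(Y>-150)&(Z<30); print('base',np.median(Z[k]))
E
```

```text
t 8.43 tcp [0.6323 0.1678 0.0536] F [-2.1  4.7  6.6] w -0.0003
[[ 0.325  0.946  0.001]
 [ 0.946 -0.325  0.001]
 [ 0.001  0.    -1.   ]]
tcp in mount [-0.3505217  63.99067786 53.57285485]
tip [275.5, 281.4] 0.97
0 [279.5 284.5] 5 [279.3 282.4] 10 [279.2 280.3] 15 [279.2 278.1] 20 [279.3 275.9] 25 [279.6 273.5] 30 [280.  271.1] 35 [280.5 268.6] 
pointer fit n 253 theta 0.1095 z at -148 66.18 at -115 62.55
post top [114.56947306 115.00218839 115.36455009] 26
base 10.267783221620931
```

View pics/s8c.png

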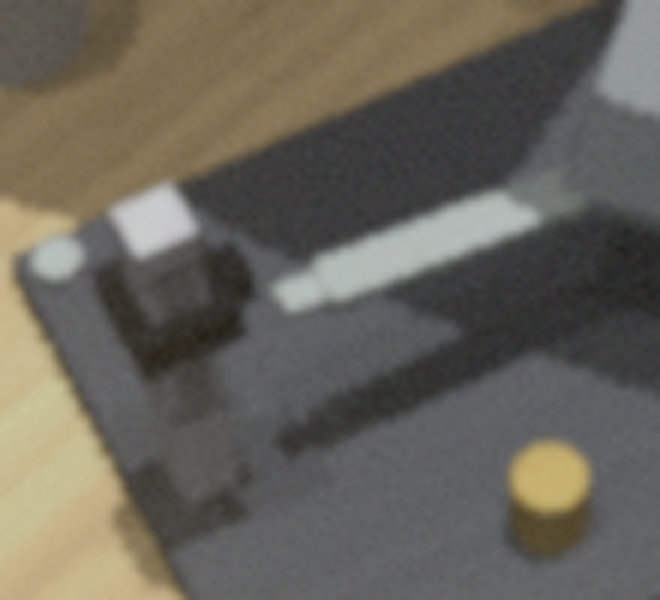

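>>> arm_command:
  commands:
    - {"dx": 0, "dy": 0, "dz": 0.001, "wx": 0, "wy": 0, "wz": 0, "jaw": 1}
    - {"dx": 0, "dy": 0, "dz": 0.002, "wx": 0, "wy": 0, "wz": 0, "jaw": 1}
    - {"dx": 0, "dy": 0, "dz": 0.003, "wx": 0, "wy": 0, "wz": 0, "jaw": 1}
    - {"dx": 0, "dy": 0, "dz": 0.004, "wx": 0, "wy": 0, "wz": 0, "jaw": 1}
    - {"dx": 0, "dy": 0, "dz": 0.004, "wx": 0, "wy": 0, "wz": 0, "jaw": 1}

```text
clock: 9.15
ee_pos: [0.6324, 0.1679, 0.0498]
tool_rot: [-2.557, -1.825, -0.002]
contact_force: [-2.8, 6.8, 8.2]
gripper_width: 0.0002
```

```bash
python3 - <<'E'
from h import *
m=np.load('m2.npy')
s,R=state(); print('tcp in mount',inv(m,s['ee_pos'])); p,(X,Y,Z)=tipview('s9',m)
E
```

```text
t 9.15 tcp [0.6324 0.1679 0.0498] F [-2.8  6.8  8.2] w 0.0002
[[ 0.325  0.946  0.001]
 [ 0.946 -0.325  0.001]
 [ 0.001  0.001 -1.   ]]
tcp in mount [-0.3461782  64.13200685 49.76145698]
tip [278.0, 277.4] 0.61
0 [279.5 284.5] 5 [279.3 282.4] 10 [279.2 280.3] 15 [279.2 278.1] 20 [279.3 275.9] 25 [279.6 273.5] 30 [280.  271.1] 35 [280.5 268.6] 
pointer fit n 245 theta 0.1695 z at -148 75.36 at -115 69.72
```

View pics/s9c.png

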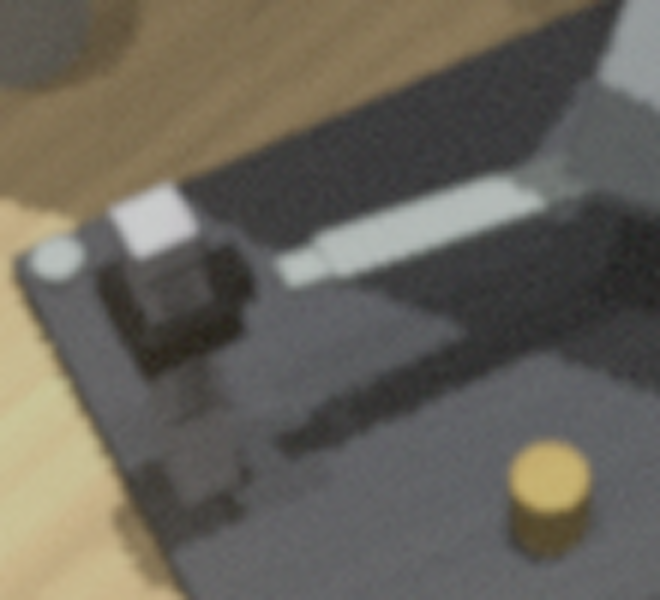

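>>> arm_command:
  commands:
    - {"dx": 0, "dy": 0, "dz": 0.0007, "wx": 0, "wy": 0, "wz": 0, "jaw": 1}
    - {"dx": 0, "dy": 0, "dz": 0.0014, "wx": 0, "wy": 0, "wz": 0, "jaw": 1}
    - {"dx": 0, "dy": 0, "dz": 0.0021, "wx": 0, "wy": 0, "wz": 0, "jaw": 1}
    - {"dx": 0, "dy": 0, "dz": 0.0028, "wx": 0, "wy": 0, "wz": 0, "jaw": 1}
    - {"dx": 0, "dy": 0, "dz": 0.003, "wx": 0, "wy": 0, "wz": 0, "jaw": 1}

```text
clock: 9.88
ee_pos: [0.6324, 0.1679, 0.0469]
tool_rot: [2.557, 1.825, 0.002]
contact_force: [-3.4, 5.3, 10.0]
gripper_width: 0.0001
```

```bash
python3 - <<'E'
from h import *
m=np.load('m2.npy')
s,R=state(); print('tcp in mount',inv(m,s['ee_pos'])); p,(X,Y,Z)=tipview('s10',m)
k=(abs(X)<4)&(Y<-150)&(Y>-163)&(Z>60)
for y,z in sorted(zip(Y[k],Z[k])): print(round(y,1),round(z,1),end='; ')
E
```

```text
t 9.88 tcp [0.6324 0.1679 0.0469] F [-3.4  5.3 10. ] w 0.0001
[[ 0.325  0.946  0.001]
 [ 0.946 -0.325  0.001]
 [ 0.001  0.001 -1.   ]]
tcp in mount [-0.30382322 64.09774414 46.8731159 ]
tip [274.7, 272.4] 0.96
0 [279.5 284.5] 5 [279.3 282.4] 10 [279.2 280.3] 15 [279.2 278.1] 20 [279.3 275.9] 25 [279.6 273.5] 30 [280.  271.1] 35 [280.5 268.6] 
pointer fit n 246 theta 0.2102 z at -148 82.31 at -115 75.27
-162.4 87.5; -162.3 87.9; -162.0 87.8; -161.9 88.1; -161.4 89.1; -161.2 86.2; -161.1 86.5; -161.0 88.4; -160.5 87.1; -151.3 81.3; -150.8 81.1; -150.8 78.1; -150.6 81.5; -150.0 80.7;
```

View pics/s10c.png

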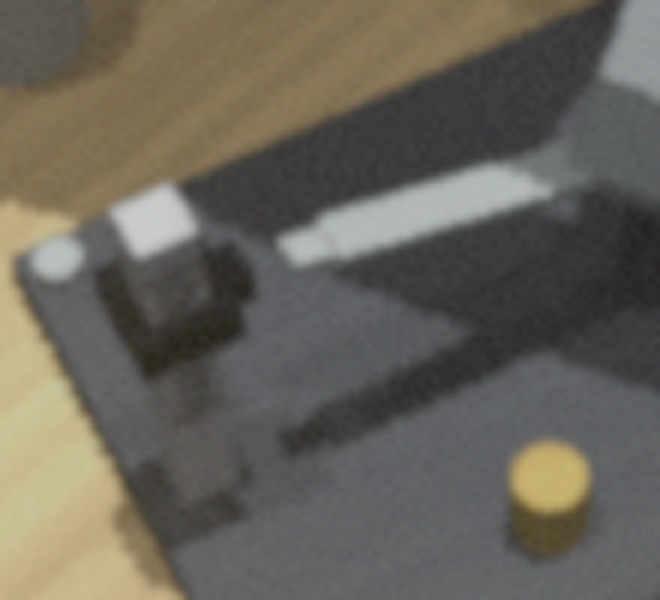

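>>> arm_command:
  commands:
    - {"dx": 0, "dy": 0, "dz": 0.0004, "wx": 0, "wy": 0, "wz": 0, "jaw": 1}
    - {"dx": 0, "dy": 0, "dz": 0.0008, "wx": 0, "wy": 0, "wz": 0, "jaw": 1}
    - {"dx": 0, "dy": 0, "dz": 0.0008, "wx": 0, "wy": 0, "wz": 0, "jaw": 1}
    - {"dx": 0, "dy": 0, "dz": 0.0008, "wx": 0, "wy": 0, "wz": 0, "jaw": 1}
    - {"dx": 0, "dy": 0, "dz": 0.0008, "wx": 0, "wy": 0, "wz": 0, "jaw": 1}

```text
clock: 10.6
ee_pos: [0.6324, 0.1679, 0.0461]
tool_rot: [2.557, 1.825, 0.002]
contact_force: [-3.1, 5.6, 9.6]
gripper_width: 0.0001
```

```bash
python3 - <<'E'
from h import *
m=np.load('m2.npy')
s,R=state(); print('tcp in mount',inv(m,s['ee_pos'])); p,(X,Y,Z)=tipview('s11',m)
im=p['frame'][255:300,240:300]; cv2.imwrite('pics/s11d.png',cv2.cvtColor(cv2.resize(im,None,fx=12,fy=12,interpolation=cv2.INTER_CUBIC),cv2.COLOR_RGB2BGR))
# expected pixels of nose end top/bottom edges for h
for h in (30,34,38): print(h,[np.round(proj(p,M2W(m,(x/1e3,-.156,.0485+(h+dz)/1e3))),1).tolist() for x in(-5,5) for dz in (5,-5)])
E
```

```text
t 10.6 tcp [0.6324 0.1679 0.0461] F [-3.1  5.6  9.6] w 0.0001
[[ 0.325  0.946  0.001]
 [ 0.946 -0.325  0.001]
 [ 0.001  0.001 -1.   ]]
tcp in mount [-0.26678859 64.08537009 46.13442512]
tip [279.4, 269.8] 0.73
0 [279.5 284.5] 5 [279.3 282.4] 10 [279.2 280.3] 15 [279.2 278.1] 20 [279.3 275.9] 25 [279.6 273.5] 30 [280.  271.1] 35 [280.5 268.6] 
pointer fit n 240 theta 0.2302 z at -148 84.44 at -115 76.7
30 [[271.9, 269.6], [272.5, 273.9], [275.2, 275.2], [275.8, 279.5]]
34 [[271.6, 267.9], [272.3, 272.2], [275.0, 273.5], [275.6, 277.8]]
38 [[271.4, 266.1], [272.0, 270.5], [274.7, 271.7], [275.3, 276.1]]
```

View pics/s11d.png

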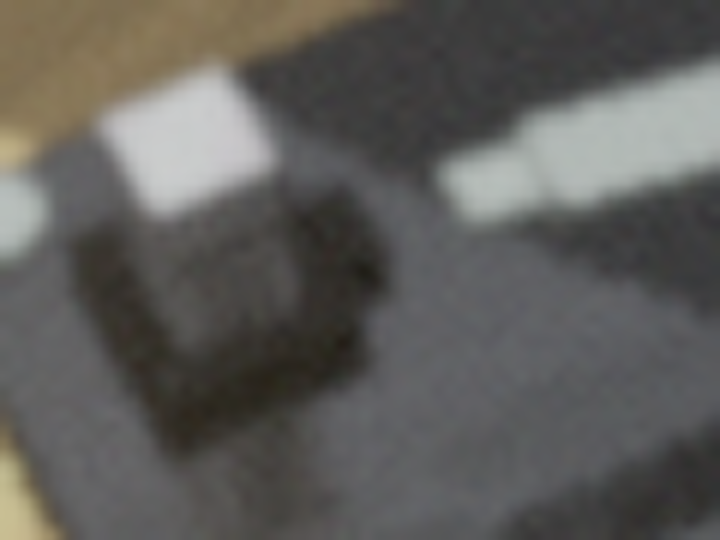

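>>> arm_command:
  commands:
    - {"dx": 0, "dy": 0, "dz": 0, "wx": 0, "wy": 0, "wz": 0, "jaw": 1}
    - {"dx": 0, "dy": 0, "dz": 0, "wx": 0, "wy": 0, "wz": 0, "jaw": 1}
    - {"dx": 0, "dy": 0, "dz": 0, "wx": 0, "wy": 0, "wz": 0, "jaw": 1}
    - {"dx": 0, "dy": 0, "dz": 0, "wx": 0, "wy": 0, "wz": 0, "jaw": 1}
    - {"dx": 0, "dy": 0, "dz": 0, "wx": 0, "wy": 0, "wz": 0, "jaw": 1}

```text
clock: 11.32
ee_pos: [0.6324, 0.1679, 0.0461]
tool_rot: [2.557, 1.825, 0.002]
contact_force: [-2.9, 4.4, 10.3]
gripper_width: 0.0001
```

```bash
python3 - <<'E'
from h import *
m=np.load('m2.npy')
s,R=state(); p,(X,Y,Z)=tipview('s12',m)
# average several frames for depth of nose
acc=[]
for i in range(6):
    q=vision.read_camera('scene'); acc.append(q['depth'])
p=dict(p); p['depth']=np.median(acc,0)
for v in range(262,284,2):
    print(v,[ '%d/%d/%d'%tuple(np.round(inv(m,world(p,u,v,r=0)))) for u in range(254,284,2)])
E
```

```text
t 11.32 tcp [0.6324 0.1679 0.0461] F [-2.9  4.4 10.3] w 0.0001
[[ 0.325  0.946  0.001]
 [ 0.946 -0.325  0.001]
 [ 0.001  0.001 -1.   ]]
tip [275.9, 269.5] 0.55
0 [279.5 284.5] 5 [279.3 282.4] 10 [279.2 280.3] 15 [279.2 278.1] 20 [279.3 275.9] 25 [279.6 273.5] 30 [280.  271.1] 35 [280.5 268.6] 
pointer fit n 248 theta 0.2278 z at -148 84.2 at -115 76.55
262 ['-87/-155/-2', '-5/-175/114', '-4/-173/114', '-75/-149/10', '-72/-147/11', '-72/-144/9', '-69/-142/11', '-69/-139/10', '-67/-136/10', '-65/-134/11', '-64/-131/10', '-63/-128/10', '-62/-126/10', '-59/-123/11', '-58/-121/11']
264 ['-3/-179/115', '-2/-176/114', '-1/-174/115', '0/-172/114', '-70/-148/9', '-68/-146/10', '-67/-143/10', '-65/-140/11', '-64/-138/9', '-62/-135/11', '-61/-133/11', '-60/-130/10', '-58/-127/10', '-57/-124/10', '-55/-122/10']
266 ['0/-180/115', '1/-178/114', '2/-175/114', '2/-173/113', '-66/-150/10', '-65/-147/10', '-63/-145/11', '-62/-142/10', '-60/-140/11', '-58/-137/11', '-57/-134/11', '-57/-131/9', '-55/-129/10', '-53/-126/10', '-52/-124/10']
268 ['2/-181/114', '3/-179/114', '5/-177/114', '6/-175/114', '8/
[... 957 characters left out ...]
', '-40/-139/10', '-39/-137/10', '-37/-134/10', '-35/-132/11']
278 ['8/-185/102', '8/-183/101', '8/-180/98', '9/-178/98', '8/-175/96', '8/-172/93', '6/-169/88', '8/-167/89', '6/-164/84', '6/-161/82', '-38/-143/10', '-37/-141/10', '-35/-138/10', '-34/-136/10', '-32/-133/11']
280 ['7/-185/97', '8/-183/97', '8/-180/94', '8/-178/93', '8/-175/91', '8/-173/89', '9/-171/89', '10/-168/89', '6/-164/80', '6/-162/78', '-36/-145/9', '-34/-142/10', '-32/-140/10', '-31/-137/11', '-30/-134/9']
282 ['6/-185/90', '8/-184/93', '8/-181/90', '8/-178/88', '10/-176/89', '11/-174/89', '12/-172/88', '13/-170/89', '13/-167/87', '-34/-149/10', '-32/-146/11', '-31/-144/10', '-29/-141/10', '-28/-139/10', '-26/-136/11']
```

>>> arm_command:
  commands:
    - {"dx": 0, "dy": 0, "dz": -0.004, "wx": 0, "wy": 0, "wz": 0, "jaw": 1}
    - {"dx": 0, "dy": 0, "dz": -0.008, "wx": 0, "wy": 0, "wz": 0, "jaw": 1}
    - {"dx": 0, "dy": 0, "dz": -0.012, "wx": 0, "wy": 0, "wz": 0, "jaw": 1}
    - {"dx": 0, "dy": 0, "dz": -0.018, "wx": 0, "wy": 0, "wz": 0, "jaw": 1}
    - {"dx": 0, "dy": 0, "dz": -0.04, "wx": 0, "wy": 0, "wz": 0, "jaw": 1}

```text
clock: 12.35
ee_pos: [0.6312, 0.1669, 0.0848]
tool_rot: [-2.556, -1.825, 0.003]
contact_force: [0.5, 0.7, 0.1]
gripper_width: 0.0001
```

>>> arm_command:
  commands:
    - {"dx": 0, "dy": 0, "dz": -0.04, "wx": 0, "wy": 0, "wz": 0, "jaw": 1}
    - {"dx": 0, "dy": 0, "dz": -0.08, "wx": 0, "wy": 0, "wz": 0, "jaw": 1}
    - {"dx": 0, "dy": 0, "dz": -0.1, "wx": 0, "wy": 0, "wz": 0, "jaw": 1}
    - {"dx": 0, "dy": 0, "dz": -0.1, "wx": 0, "wy": 0, "wz": 0, "jaw": 1}
    - {"dx": 0, "dy": 0, "dz": -0.1, "wx": 0, "wy": 0, "wz": 0, "jaw": 1}

```text
clock: 12.98
ee_pos: [0.6316, 0.1671, 0.1846]
tool_rot: [-2.557, -1.825, 0.002]
contact_force: [0.2, -0.6, -0.0]
gripper_width: 0.0004
```

```bash
python3 - <<'E'
from h import *
m=np.load('m2.npy')
s,R=state(); p,(X,Y,Z)=tipview('s13',m); p,s=wristcam(); save(p,'w13')
p=vision.read_camera('top'); save(p,'t13')
p0=cv2.imread('pics/scene0.png').astype(int); p1=cv2.imread('pics/s13.png').astype(int)
cv2.imwrite('pics/cmp.png',np.hstack([cv2.resize(a.astype(np.uint8)[150:420,190:520],(400,327)) for a in (p0,p1)]))
E
```

```text
t 12.97 tcp [0.6316 0.1671 0.1846] F [ 0.2 -0.6 -0. ] w 0.0004
[[ 0.325  0.946 -0.001]
 [ 0.946 -0.325 -0.   ]
 [-0.001 -0.001 -1.   ]]
tip [276.3, 286.3] 0.92
0 [279.5 284.5] 5 [279.3 282.4] 10 [279.2 280.3] 15 [279.2 278.1] 20 [279.3 275.9] 25 [279.6 273.5] 30 [280.  271.1] 35 [280.5 268.6] 
pointer fit n 255 theta -0.004 z at -148 50.42 at -115 50.55
```

View pics/cmp.png

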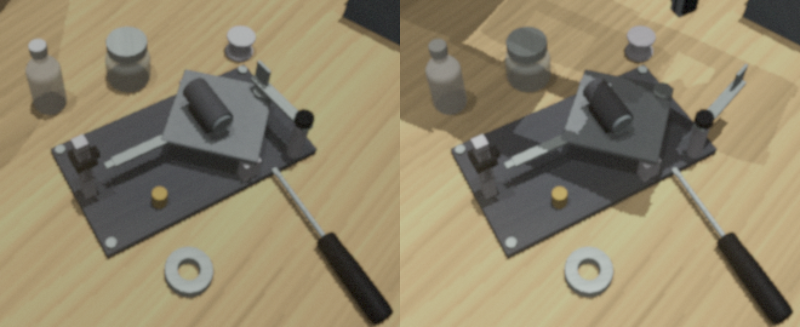

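View pics/w13.png

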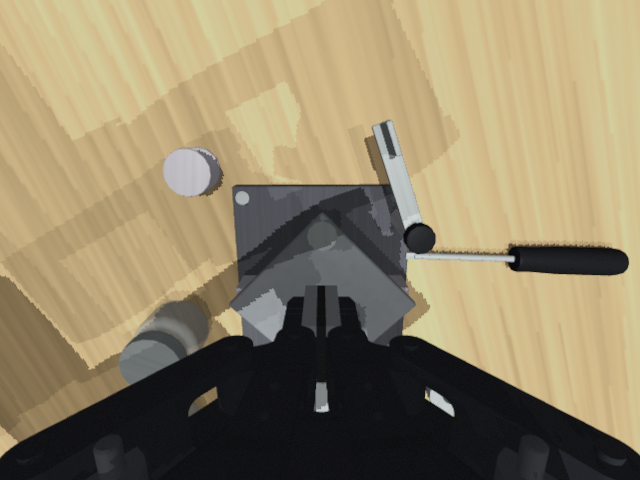

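```bash
python3 -c "
from station import arm
print(arm.finish_job(), arm.sense()['clock'])"
```

```text
the job is handed in; nothing more can be done
the job is handed in; nothing more can be done
```

The job is done and handed in, about 14 s into the 48 s allowed. No verdict was reported, so success rests on my own measurements.

- **Clip:** I pushed the tab with the closed fingertips until the clip stood at about 1.2 rad (need over 0.7). It stayed there, and the last pictures show it clear of the button.
- **Press and hold:** I pressed the button in small steps to a plate tilt of about 0.23 rad, which raised the pointer tip about 34 mm. I held it there for more than 1 s. Scene-camera depth put the middle of the tip within about 1 mm of the middle of the nose (82.3 and 82.4 mm in that camera's own scale, which reads about 1.5 mm low).
- **Disagreement between checks:** the estimates of nose height spread by a few millimetres. Wrist and scene depth gave about 32.5–34.4 mm above the rest level, while a rough reading from the picture gave about 31 mm. The hold lies inside the 5 mm band for every one of them.
- **Release:** the plate sprang back fully, with a measured tilt of about 0. The arm is clear at 0.18 m with no contact force.
- **Surroundings:** by eye, the start and end pictures show the rider and all the bystanders where they were. I did not measure their positions at the end.

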